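Clear and zero the desk scale with a stylus

TASK

Zero the desk scale: take the cream rook off its sprung pan and stand it gently, upright, in the middle of the sand-coloured dune tile. Then, with the pan empty, take the blue-handled stylus from its fork stand and use its tip to press the small red recessed button gently all the way in, holding it there for about half a second. Finally hang the stylus upright in its fork again, and leave the canister, the crate and the file where they are.

Things in the scene. Friction and masses are not known exactly. Their poses are not given: they have to be found in the camera images.
- scale: desk scale fixed to the desk, 120 (x) x 200 (y) mm; origin under its centre at desk level, z up. Its +y part (y -20 to 100 mm) is a white base 36 mm high with the pan over it; its -y part (y -100 to -20) is a grey console 45 mm high with a dark display (to 49 mm) at its +x end and the button hole nearer -x, at (-22, -60). Over 25 N from the stylus on any of it is too hard
- pan (a joint): how far the sprung pan is pushed down, m: 0 empty, at most 0.012; about 0.003 to 0.006 with the rook on it (spring 250 N/m); it rises to 0 by itself when emptied
- pan_top (a point): centre of the flat top of the round steel pan, 104 mm diameter, no rim; 58 mm above the desk when empty; it moves down with the pan
- zero (a joint): how far the red zero button is pushed in, m: 0 out, 0.004 fully in; sprung, it starts to move at 1 N, needs 5 N when fully in, and returns by itself. Only over 0.0032 counts as pressed
- button_mouth (a point): centre of the mouth of the button hole in the console's top face, 45 mm above the desk: a vertical round hole of 18 mm diameter. The flat red cap, 16 mm diameter, lies 6 mm below the mouth when out, 10 mm below when fully in, and is pressed straight down
- stylus: loose upright stylus, 112 mm long, 60 g; origin at the centre of its tip, z up along it. Steel shaft 8 mm diameter, 0 to 56 mm (tip 6 mm), aluminium collar 30 mm diameter, 56 to 62 mm, blue square handle 16 x 16 mm (sides along its x, y), 62 to 112 mm: grip it there. Hung in the fork, the collar rests on the prongs and the tip is 10 mm above the desk
- fork (a point): hanging point of the fixed dark steel stand, midway between its two prongs, level with their tops, 66 mm above the desk; z up. Prongs run along its x from -20 to +40 mm, 12 mm wide, 10 mm thick, with a 14 mm slot between, open to -x, closed by a post at +28 mm; base plate 90 x 70 x 6 mm. The hung stylus's axis goes through this point; it lifts straight out and lowers straight in
- rook: loose cream ceramic chess rook, 63 mm tall, about 0.15 kg; origin at the centre of its underside, z up. Foot 34 mm diameter, 7 mm high; round body 25 mm diameter from 13 to 44 mm; head 29 mm diameter from 44 mm up to its top. Starts upright on the pan
- tile_mid (a point): centre of the flat top of the dune tile: sand-coloured resin, 130 x 130 x 12 mm, fixed to the desk; this point is 12 mm above the desk. Two rounded ridges, to 19 mm above the desk, run along x at y +-55 mm (47 mm inner edge); between them it is flat
- canister: bystander: loose white plastic canister with orange twist cap, 60 mm diameter, 80 mm tall; origin under its centre
- crate: bystander: loose small wooden crate model with closed green plastic lid, 84 x 114 x 61 mm; origin under its centre
- file: bystander: loose steel file with black handle lying on the desk, 220 mm long along its x, 20 mm wide, 18 mm high at the handle; origin at desk level near its middle
Things that resemble listed ones, but are neither listed nor needed, are in the scene too. What is shaped like the part that bears tile_mid but yellow is not meant.

How it is judged:
On the way, in this order (a step that is already met when the one before it is completed fails the run):
1. the rook stands upright, at rest and released, in the middle of the tile, and the pan is empty and up (horizontal distance between rook and tile_mid below 0.025 m and angle between rook's own z axis and vertical below 0.1 rad and z of rook in the frame of tile_mid below 0.003 m and contact force between the fingers and rook below 0.05 N and linear speed of rook below 0.02 m/s and value of joint pan below 0.0015 m), for 0.2 s.
2. the red button is pressed all the way in by the tip of the held stylus, with the pan empty (value of joint zero above 0.0032 m and contact force between stylus and scale above 1 N and contact force between the fingers and stylus above 1 N and horizontal distance between stylus and button_mouth below 0.012 m and value of joint pan below 0.0015 m), for 0.2 s.
At the end, for the whole second after the job is handed in: Rook upright (0.1 rad), at rest on the tile within 25 mm of its centre; pan up (under 1.5 mm), button out (under 1 mm); stylus at rest, upright (0.15 rad), in the fork within 18 mm of the hanging point, tip 56 +-5 mm below the prong tops (horizontal distance between rook and tile_mid below 0.025 m and angle between rook's own z axis and vertical below 0.1 rad and z of rook in the frame of tile_mid below 0.003 m and linear speed of each of rook, stylus below 0.02 m/s and value of joint pan below 0.0015 m and value of joint zero below 0.001 m and horizontal distance between stylus and fork below 0.018 m and angle between stylus's own z axis and vertical below 0.15 rad and z of stylus in the frame of fork between -0.061 and -0.051 m); the robot touches nothing.
It fails at once if the button is pushed in while the rook still loads the pan (value of joint zero above 0.002 m and value of joint pan above 0.0025 m).
It fails at once if the button is pushed in by the fingers (value of joint zero above 0.002 m and contact force between the arm and scale above 0.3 N).
It fails at once if the stylus pushes on the scale with more than 25 N (contact force between stylus and scale above 25 N).
It fails at once if the rook is dropped or knocked: it moves faster than 0.6 m/s out of the fingers (contact force between the fingers and rook below 0.05 N and linear speed of rook above 0.6 m/s).
It fails at once if the canister, crate or file is moved by more than 20 mm or tipped (distance of any of canister, crate, file from where it was at the start of the episode above 0.02 m or angle between any of canister, crate's own z axis and vertical above 0.3 rad).
It also fails if it takes over 72 s, if anything falls off the work surface, if the arm or the gripper's body presses on something with over 40 N, if the wrist force passes 120 N, or if a joint passes its speed limit or range.

ROBOT

A 6-joint arm with a two-finger parallel gripper is mounted at the origin on the work surface. World frame = base frame: x ahead of the robot, y to its left, z up, the work surface at z = 0. Lengths are in m, angles in rad, forces in N, time in s.
With the tool pointing down it reaches from about 0.3 to 0.875 m from the base axis. Payload 6.4 kg.
Tool frame: the origin (TCP) lies midway between the tips of the shut fingers; the grasp point (between the pads) lies 19 mm behind it; z points along the fingers, y is the line along which they close (so a half turn about z gives the same grasp; the last joint's range is limited). The gripper opens to 85 mm and grips with 20 to 120 N. Pads are 22 mm wide; open, the fingers measure 114 mm over their backs; the gripper's body (76 mm by 85 mm) begins 54 mm behind the grasp point. The pads swing forward as they close: fully open they stand 13 mm farther back than shut.
Start: joints at [-1.471, 0.181, 1.607, -0, 1.354, -0.206], TCP at [0.173, -0.548, 0.206] pointing down, gripper open.
Joint ranges: [-2.99, 2.99], [-0.89, 2.07], [0.3, 2.58], [-1.14, 4.28], [0, 2.63], [-3.12, 3.12]. Speed limits (rad/s): [2.57, 2.57, 3.01, 3.14, 3.14, 3.14].

INTERFACE

Orientations are given as a unit quaternion [w, x, y, z].
In Python, from bench import * gives the robot as it stands.
- The arm moves only by the tool play_rows, never from a script. Its argument "plan" is a list of rows, each a list of 3 entries, a list of its own where there are three numbers: the finger opening in mm, from 0 to 85.4, then the shift along the tool's x, y, z normalised to -1 to 1, where 1 is 40 cm, then the turn about the tool's z normalised to -1 to 1, where 1 is pi rad. A call has 1 to 10 rows; each row is the pose to reach, as a shift and turn from the pose commanded when the call began, along the tool's axes at that moment, turning the shorter way round; what a row does not reach only later rows make up. A row lasts 1/10 s, in which the tool goes at most 50 mm and 8.59 degrees, less where a joint would pass 70% of its speed; a pose out of reach is approached as far as the arm can. A call with a number of a shift or a turn outside -1 to 1 is refused whole. A call with a gripper value outside its range is refused whole. The fingers move at their own pace and stop on an object; the grip force is fixed at half the most. Time passes only in rows, so rows that repeat a pose let the fingers close. It gives the time, the measured TCP pose, the force, the opening and the grip force at its end, in the units of the state.
- get_obs(): the state, without advancing time (a new reading comes with each control period).
- camera(name): name is "side" or "top" or "wrist"; returns a dict with "image" (400x640x3 uint8, red, green, blue), "range_z" (400x640 float32, m along the optical axis (not along the pixel's ray), 0 where there is no reading), "intrinsics" (3x3 intrinsics, pixels), "rvec" (rotation vector, rad) and "tvec" (3), from world to camera coordinates, as OpenCV has them; the wrist camera has in their place "T_tool_cam" (4x4, takes a point from camera to tool coordinates, whose origin is the TCP and whose axes are the flange's). Camera axes: x right, y down, z forward; pixel columns grow to the right and rows downward; lengths in m; the calibration is good to about 2 mm. A picture is of the moment at which its call begins: read the wrist's pose just before it.
- hand_in(): hands the job in; it is judged then, once.
Trained networks look in a picture, given as the dict that the camera call returned (one of the last four; its "shot" number tells which), for a name from the list of things; names that differ only in an ending like _2 or _b are one class to them, and where a whole thing is asked for, a point or a joint stands for the part that bears it (a point fixed in the world has none). Each returns a list of dicts, best first, with "conf" (0 to 1); they miss things now and then, are a little off and sometimes report something else, mostly with a low value. They report only what shows in the picture. A call takes as long as a camera call. They do not tell look-alikes from the thing itself.
- search_frame(picture, label): "rect" ([centre column, centre row, width, height] in pixels, round what is visible of it).
- masks_of(picture, label): "mask" (400x640 bool, what is visible of it) and "rect" ([centre column, centre row, width, height] in pixels, round what is visible of it).
The state is a dict: "time_s": time; "q": joint angles; "dq": joint speeds; "joint_efforts": joint torques, N m; "eef_pos": TCP position; "eef_rot": TCP orientation; "wrist_force": force on the tool from outside, world axes, zero at the start; "torque": the same for the moment, N m; "opening": opening from 0.0 (shut) to 1.0 (fully open); "grasp_force": force on a finger pad.
Only numpy, scipy, OpenCV 4.12 (cv2) and the standard library are available. Lean on these libraries where they do the work, as an engineer would, in place of code of your own. Each camera call takes 0.05 s, during which the arm holds its last target. There are 200 camera calls.

## Working session

There is one attempt and no reset: what is moved stays moved. The work goes in short steps, Python scripts to look and compute and a tool call to move; the robot and the scene stay as the last step left them, time stands still between calls to the robot, and variables do not carry over. Pictures are saved under pics/ and viewed, at most 10 in all, crops included, and the job is handed in when it is done.

Besides the shell and the picture viewer there is one more tool, called after "Request:" as name([rows], argument=value, ...), one row to a line, values as JSON. play_rows: Moves the arm, as the interface text tells. Its arguments: {"type":"object","properties":{"plan":{"type":"array","items":{"type":"array"}}},"required":["plan"]}

```bash
mkdir -p pics; ls
cat > h.py <<'E'
from bench import *
import numpy as np, cv2
from scipy.spatial.transform import Rotation as R
def Tcw(c,o=None):
    T=np.eye(4)
    if 'rvec' in c:
        T[:3,:3]=cv2.Rodrigues(np.array(c['rvec'],float))[0];T[:3,3]=np.array(c['tvec']).ravel();return np.linalg.inv(T)
    q=o['eef_rot'];T[:3,:3]=R.from_quat([q[1],q[2],q[3],q[0]]).as_matrix();T[:3,3]=o['eef_pos'];return T@np.array(c['T_tool_cam'])
def cloud(c,o=None):
    K=np.array(c['intrinsics']);z=c['range_z'];v,u=np.mgrid[:z.shape[0],:z.shape[1]]
    P=np.stack([(u-K[0,2])/K[0,0]*z,(v-K[1,2])/K[1,1]*z,z],-1);T=Tcw(c,o)
    W=P@T[:3,:3].T+T[:3,3];W[z==0]=np.nan;return W
def save(c,n,crop=None):
    im=c['image'][...,::-1]
    if crop: im=cv2.resize(im[crop[1]:crop[3],crop[0]:crop[2]],None,fx=crop[4],fy=crop[4])
    cv2.imwrite('pics/'+n,im)
E
python3 - <<'E'
from h import *
o=get_obs();print(o)
for n in('top','side'):
    c=camera(n);save(c,n+'0.png');W=cloud(c);print(n,Tcw(c)[:3,3])
    for l in['scale','pan_top','button_mouth','stylus','fork','rook','tile_mid','canister','crate','file']:
        try:
            for d in masks_of(c,l)[:3]:
                w=W[d['mask']];w=w[~np.isnan(w[:,0])]
                print(l,round(d['conf'],2),np.round(d['rect']),np.round(np.median(w,0),3),np.round(np.percentile(w,2,axis=0),3),np.round(np.percentile(w,98,axis=0),3))
        except Exception as e: print(l,e)
E
```

```text
pics
{'time_s': 0.0, 'q': array([-1.47133737e+00,  1.81550512e-01,  1.60801278e+00, -4.78098433e-05,
        1.35378513e+00, -2.06316111e-01]), 'dq': array([-0.00200089, -0.00144899, -0.00083141, -0.0003006 ,  0.00085441,
       -0.00075978]), 'joint_efforts': array([ 1.44872181e-03, -4.44857061e+01, -3.51336908e+01, -2.63992379e-04,
        8.67529248e-03,  8.27989197e-06]), 'eef_pos': array([ 0.17302514, -0.54772246,  0.20497655]), 'eef_rot': array([-8.77881201e-04,  9.88334281e-01,  1.52297663e-01,  2.35755618e-05]), 'wrist_force': array([ 0.01789566, -1.14540506, -0.32278955]), 'torque': array([ 0.00844113, -0.00881315, -0.03911352]), 'grasp_force': 0.0, 'opening': 1.007370389823627}
top [0.44473652 0.0895041  1.49206068]
pan_top 0.94 [338. 199.  34.  31.] [0.528 0.029 0.053] [ 0.487 -0.018  0.047] [0.575 0.076 0.06 ]
button_mouth 0.57 [351. 196.  74.  51.] [ 0.542 -0.015  0.047] [ 0.472 -0.109  0.027] [0.612 0.084 0.059]
button_mouth 0.22 [267. 210.  48.  52.] [0.502 0.248 0.013] [0.434 0.181 0.007] [0.568 0.315 0.021]
fork 0.8 [438. 198.  34.  34.] [ 0.53  -0.286  0.008] [ 0.48
[... 1528 characters left out ...]
58  0.074 0.06 ]
rook 0.59 [334. 208.  17.  26.] [0.532 0.017 0.091] [0.519 0.01  0.051] [0.548 0.074 0.118]
tile_mid 0.94 [392. 127.  53.  36.] [0.753 0.39  0.013] [0.682 0.322 0.006] [0.823 0.461 0.02 ]
tile_mid 0.9 [226. 189.  62.  42.] [0.289 0.19  0.013] [0.224 0.128 0.005] [0.355 0.258 0.019]
tile_mid 0.75 [244. 336.  90.  80.] [ 0.338 -0.211  0.014] [ 0.266 -0.278  0.003] [ 0.407 -0.138  0.02 ]
canister 0.73 [396. 163.  24.  37.] [0.718 0.191 0.055] [0.695 0.18  0.005] [0.747 0.229 0.083]
crate 0.81 [470. 320.  74.  76.] [ 0.756 -0.245  0.061] [ 0.713 -0.294  0.008] [ 0.812 -0.181  0.064]
file 0.65 [417. 241.  22.  75.] [ 0.725 -0.012  0.01 ] [ 0.709 -0.115  0.001] [0.744 0.098 0.02 ]
```

View pics/top0.png

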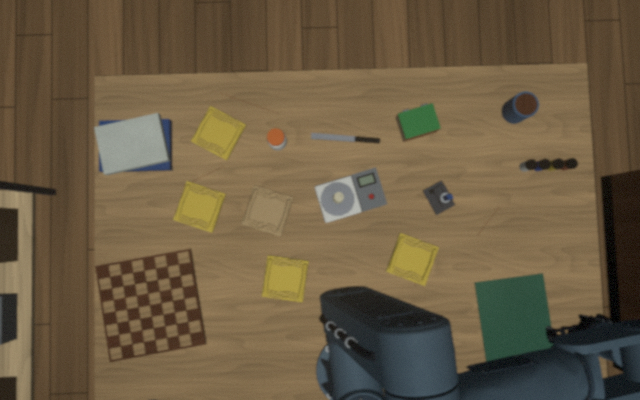

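View pics/side0.png

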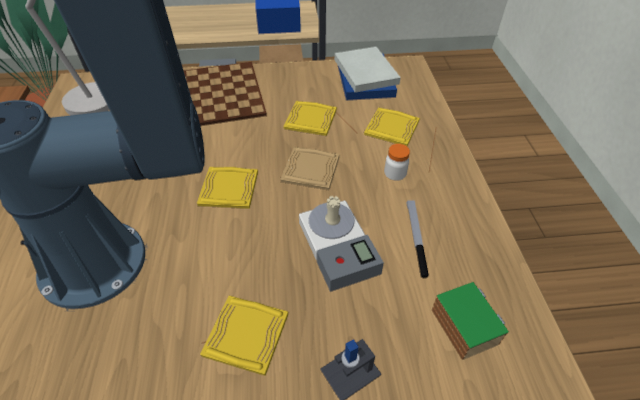

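The sand tile is at top (268,211), side (310,167). The rook stands on the pan at top (338,199), the button is at (371,197) and the fork with the stylus at (438,197). The crate is at (418,121). Next I'll move above the scale for a closer look with the wrist camera.

```bash
cat >> h.py <<'E'
def plan(p,yaw=None,o=None):
    "shift/turn (normalised) to world TCP p, tool-x yaw in deg (mod 180)"
    o=o or get_obs();q=o['eef_rot'];M=R.from_quat([q[1],q[2],q[3],q[0]]).as_matrix()
    y0=np.degrees(np.arctan2(M[1,0],M[0,0]));d=M.T@(np.array(p)-o['eef_pos'])/.4
    t=0 if yaw is None else -((yaw-y0+90)%180-90)/180
    print('t',o['time_s'],'pos',np.round(o['eef_pos'],4),'yaw',round(y0,2),'shift',np.round(d,4),'turn',round(t,4),'q6',round(o['q'][5],2))
E
python3 - <<'E'
from h import *
print(np.round(camera('wrist')['T_tool_cam'],3))
plan([.48,.02,.36])
E
```

```text
[[-0.001 -0.955 -0.297  0.077]
 [ 1.    -0.001 -0.    -0.001]
 [ 0.    -0.297  0.955 -0.167]
 [ 0.     0.     0.     1.   ]]
t 1.15 pos [ 0.1731 -0.5483  0.2059] yaw 17.52 shift [ 1.1593 -1.124  -0.3853] turn 0 q6 -0.21
```

Request:
play_rows([
  [85,[0.58,-0.56,-0.385],0],
  [85,[0.58,-0.56,-0.385],0],
  [85,[0.58,-0.56,-0.385],0],
  [85,[0.58,-0.56,-0.385],0],
  [85,[0.58,-0.56,-0.385],0],
  [85,[0.58,-0.56,-0.385],0],
  [85,[0.58,-0.56,-0.385],0],
])

```text
time_s: 1.85
eef_pos: [0.3242, -0.269, 0.3578]
eef_rot: [0.0, 0.988, 0.152, 0.0]
wrist_force: [0.7, 0.7, 0.6]
opening: 0.997
grasp_force: 0.0
```

Request:
play_rows([
  [85,[0.58,-0.56,0],0.097],
  [85,[0.58,-0.56,0],0.097],
  [85,[0.58,-0.56,0],0.097],
  [85,[0.58,-0.56,0],0.097],
  [85,[0.58,-0.56,0],0.097],
  [85,[0.58,-0.56,0],0.097],
  [85,[0.58,-0.56,0],0.097],
  [85,[0.58,-0.56,0],0.097],
])

```text
time_s: 2.65
eef_pos: [0.4786, 0.0169, 0.3565]
eef_rot: [-0.001, 1.0, 0.004, 0.0]
wrist_force: [-1.0, -0.7, -0.6]
opening: 0.998
grasp_force: 0.0
```

```bash
cat > look.py <<'E'
from h import *
import sys
name=sys.argv[1]
o=get_obs();c=camera('wrist');save(c,name+'.png');W=cloud(c,o);np.savez(name+'.npz',W=W,im=c['image'])
print(np.round(o['eef_pos'],4),o['time_s'])
for l in sys.argv[2:]:
    for d in masks_of(c,l)[:2]:
        w=W[d['mask']];w=w[~np.isnan(w[:,0])]
        if len(w):print(l,round(d['conf'],2),np.round(d['rect']),np.round(np.median(w,0),3),np.round(np.percentile(w,2,axis=0),3),np.round(np.percentile(w,98,axis=0),3))
E
python3 look.py w1 rook pan_top button_mouth scale
```

```text
[0.4786 0.0169 0.3565] 2.65
rook 0.86 [312. 110.  27.  25.] [0.536 0.028 0.11 ] [0.522 0.014 0.053] [0.549 0.042 0.116]
pan_top 0.57 [308. 112.  77.  80.] [0.533 0.03  0.051] [ 0.485 -0.016  0.05 ] [0.578 0.076 0.053]
pan_top 0.43 [534. 109.  73.  73.] [ 0.539 -0.281  0.006] [ 0.484 -0.318  0.003] [ 0.575 -0.252  0.066]
button_mouth 0.78 [344.  98. 162. 126.] [ 0.549 -0.019  0.045] [ 0.475 -0.109  0.033] [0.613 0.085 0.053]
scale 0.7 [342. 101. 163. 119.] [ 0.549 -0.02   0.045] [ 0.476 -0.109  0.033] [0.613 0.085 0.053]
scale 0.31 [309. 112.  76.  80.] [0.533 0.03  0.051] [ 0.485 -0.016  0.05 ] [0.578 0.077 0.054]
```

View pics/w1.png

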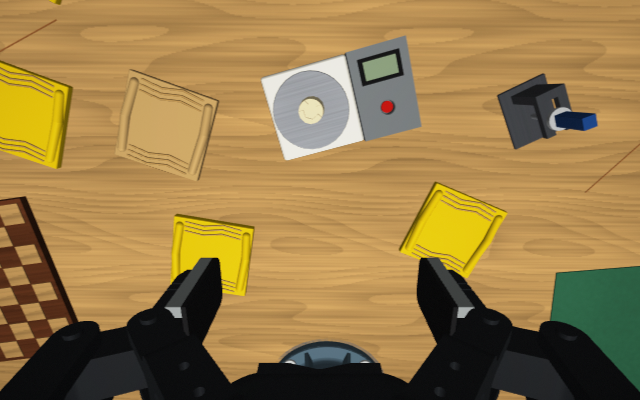

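Run:
```python
from h import *
d=np.load('w1.npz');W=d['W'];im=d['im'].astype(int);r,g,b=im[...,0],im[...,1],im[...,2]
m=(W[...,2]>.1)&(W[...,2]<.13)&(np.hypot(W[...,0]-.535,W[...,1]-.03)<.04)
p=W[m].astype(np.float32);print('rook top',p.mean(0),cv2.minEnclosingCircle(p[p[:,2]>.112][:,:2]),p[:,2].max())
m=(r>g*1.7)&(r>b*1.7)&(r>60)&(np.hypot(W[...,0]-.54,W[...,1]+.05)<.08);print('red',m.sum(),np.nanmean(W[m],0),np.argwhere(m).mean(0)[::-1])
m=(W[...,2]>.028)&(W[...,2]<.06)&(np.hypot(W[...,0]-.542,W[...,1]+.015)<.15)
p=W[m];print('scale rect',cv2.minAreaRect((p[:,:2]*1000).astype(np.float32)))
m=(W[...,2]>.049)&(W[...,2]<.0565)&(np.hypot(W[...,0]-.535,W[...,1]-.03)<.07)
p=W[m];print('pan',np.median(p,0),cv2.minEnclosingCircle((p[p[:,1]>-.02][:,:2]*1000).astype(np.float32)))
m=(W[...,2]>.049-.007)&(W[...,2]<.0475)&(np.hypot(W[...,0]-.542,W[...,1]+.06)<.1);print('console z',np.median(W[m],0))
plan([.534,.029,.20],0)
```

```text
Traceback (most recent call last):
cv2.error: OpenCV(4.12.0) /io/opencv/modules/imgproc/src/shapedescr.cpp:201: error: (-215:Assertion failed) count >= 0 && (depth == CV_32F || depth == CV_32S) in function 'minEnclosingCircle'
```

The wrist picture shows the rook at (311,110), the red button at (388,106), the sand tile at (167,124), and the stylus in its fork around (562,118).

```bash
cat > an.py <<'E'
from h import *
import sys
d=np.load(sys.argv[1]+'.npz');W=d['W'];im=d['im'].astype(int);r,g,b=im[...,0],im[...,1],im[...,2]
C=lambda p:[np.round(v,4) for v in cv2.minEnclosingCircle(np.ascontiguousarray(p[:,:2]).astype(np.float32))]
near=lambda x,y,q:np.hypot(W[...,0]-x,W[...,1]-y)<q
z=W[...,2]
p=W[(z>.1)&(z<.13)&near(.535,.03,.04)]
if len(p):print('rook top',p.mean(0),C(p[p[:,2]>.11]),p[:,2].max())
m=(r>g*1.7)&(r>b*1.7)&(r>60)&near(.54,-.05,.08);print('red',m.sum(),np.nanmean(W[m],0),C(W[m]))
p=W[(z>.028)&(z<.056)&near(.542,-.015,.15)];print('scale rect',cv2.minAreaRect((p[:,:2]*1000).astype(np.float32)))
p=W[(z>.049)&near(.535,.03,.07)&(W[...,1]>-.02)];print('pan',np.median(p,0),C(p))
p=W[(z>.042)&(z<.0475)&near(.54,-.06,.1)];print('console z',np.median(p[:,2]))
p=W[(z>.009)&(z<.03)&near(.5,.245,.12)]
if len(p):print('tile',np.median(p,0),cv2.minAreaRect((p[:,:2]*1000).astype(np.float32)))
E
python3 an.py w1; python3 -c "
from h import *
plan([.535,.029,.20],0)"
```

```text
rook top [0.53402075 0.02886926 0.11173048] [array([0.534, 0.029]), np.float64(0.0144)] 0.11668673112792766
red 124 [ 0.5368394  -0.07518003  0.03788304] [array([ 0.5366, -0.0754]), np.float64(0.0097)]
scale rect ((542.5413208007812, -11.729988098144531), (120.25357055664062, 200.30772399902344), 15.166245460510254)
pan [0.49099322 0.04390897 0.45629133] [array([0.5216, 0.0318]), np.float64(0.0614)]
console z 0.04443766282058381
tile [0.50690861 0.24954482 0.01164223] ((503.00732421875, 249.4943084716797), (130.29147338867188, 129.99664306640625), 70.84910583496094)
t 2.9 pos [0.4772 0.0117 0.3568] yaw -0.03 shift [ 0.1444 -0.0434  0.3919] turn -0.0001 q6 1.35
```

Request:
play_rows([
  [70,[0.142,-0.0433,0.2],0],
  [70,[0.142,-0.0433,0.35],0],
  [70,[0.142,-0.0433,0.42],0],
  [70,[0.142,-0.0433,0.45],0],
  [70,[0.142,-0.0433,0.5],0],
  [70,[0.142,-0.0433,0.56],0],
  [70,[0.142,-0.0433,0.62],0],
  [70,[0.142,-0.0433,0.67],0],
  [70,[0.142,-0.0433,0.71],0],
  [70,[0.142,-0.0433,0.732],0],
])

```text
time_s: 3.9
eef_pos: [0.5333, 0.0287, 0.0627]
eef_rot: [-0.0, 1.0, -0.001, -0.001]
wrist_force: [-1.1, 0.2, -0.7]
opening: 0.822
grasp_force: 0.0
```

```bash
python3 -c "
from h import *
plan([.534,.029,.064],0)
c=camera('wrist');save(c,'w2.png')
plan([.534,.029,.064],0)"
```

```text
t 3.9 pos [0.5333 0.0287 0.0627] yaw -0.08 shift [ 0.0016 -0.0008 -0.0034] turn -0.0005 q6 1.4
t 3.95 pos [0.5329 0.0289 0.0619] yaw -0.07 shift [ 0.0028 -0.0002 -0.0053] turn -0.0004 q6 1.4
```

View pics/w2.png

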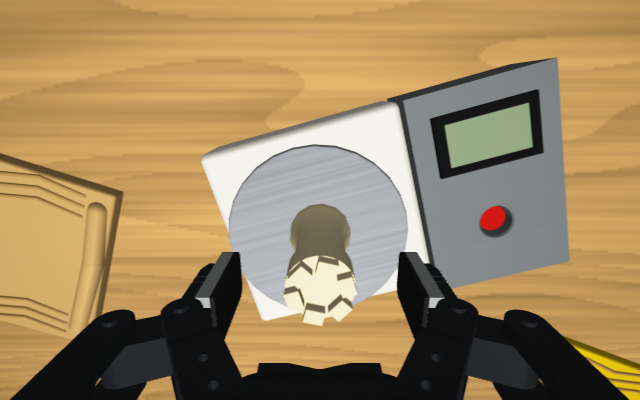

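The rook's body is centred between the open pads at (320,290). I'll close and lift.

Request:
play_rows([
  [45,[0.002,0,-0.005],0],
  [30,[0.002,0,-0.005],0],
  [15,[0.002,0,-0.005],0],
  [15,[0.002,0,-0.005],0],
  [15,[0.002,0,-0.005],0],
])

```text
time_s: 4.45
eef_pos: [0.5358, 0.0299, 0.0666]
eef_rot: [0.0, 1.0, 0.001, 0.001]
wrist_force: [0.5, -1.4, 0.7]
opening: 0.309
grasp_force: 58.9
```

Request:
play_rows([
  [15,[0,0,-0.03],0],
  [15,[0,0,-0.1],0],
  [15,[0,0,-0.2],0],
  [15,[-0.01,-0.06,-0.25],0],
  [15,[-0.025,-0.16,-0.25],0],
  [15,[-0.04,-0.27,-0.25],0],
  [15,[-0.055,-0.38,-0.22],0],
  [15,[-0.07,-0.48,-0.18],0],
  [15,[-0.0775,-0.54,-0.12],0],
  [15,[-0.0775,-0.551,-0.08],0],
])

```text
time_s: 5.45
eef_pos: [0.5019, 0.2534, 0.097]
eef_rot: [-0.0, 1.0, 0.002, -0.001]
wrist_force: [0.5, -1.1, -0.8]
opening: 0.315
grasp_force: 59.4
```

Run:
```python
from h import *
o=get_obs();c=camera('side');W=cloud(c)
m=(W[...,2]>.03)&(np.hypot(W[...,0]-.503,W[...,1]-.2495)<.02)
print(np.round(np.percentile(W[m],[1,50,99],axis=0),4) if m.any() else 0, o['opening'],o['grasp_force'])
for d in masks_of(c,'rook')[:2]: print(d['conf'],d['rect'],np.round(np.nanpercentile(W[d['mask']],[2,50,98],axis=0),4))
plan([.503,.2495,.0245])
save(c,'s2.png',(240,100,400,220,5))
```

```text
[[0.4841 0.2304 0.0814]
 [0.4955 0.24   0.1099]
 [0.5186 0.2601 0.2858]] 0.3149084859731199 59.444475173950195
0.6 [308.9, 136.2, 18.8, 22.2] [[0.4851 0.2339 0.0837]
 [0.4955 0.2405 0.0981]
 [0.5132 0.2513 0.1437]]
t 5.55 pos [0.501  0.2512 0.0956] yaw 0.2 shift [0.006  0.004  0.1777] turn 0 q6 1.82
```

View pics/s2.png

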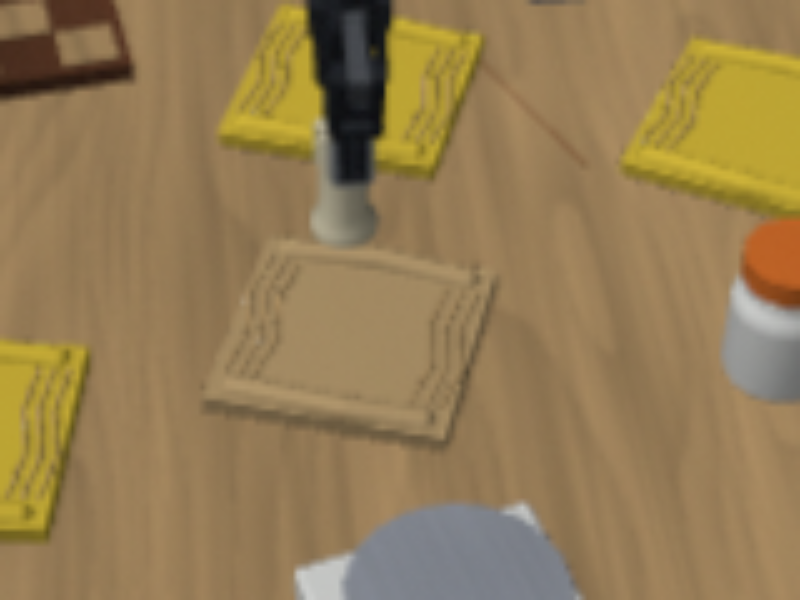

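The rook hangs upright in the fingers, above the middle of the sand tile. I'll lower it gently.

Request:
play_rows([
  [15,[0.003,0.002,0.03],0],
  [15,[0.003,0.002,0.07],0],
  [15,[0.003,0.002,0.11],0],
  [15,[0.003,0.002,0.14],0],
  [15,[0.003,0.002,0.16],0],
  [15,[0.003,0.002,0.168],0],
  [15,[0.003,0.002,0.172],0],
  [15,[0.003,0.002,0.172],0],
])

```text
time_s: 6.35
eef_pos: [0.5055, 0.2497, 0.0295]
eef_rot: [-0.0, 1.0, 0.0, 0.0]
wrist_force: [0.5, -0.1, -2.2]
opening: 0.311
grasp_force: 59.4
```

Request:
play_rows([
  [15,[0,0,0.003],0],
  [15,[0,0,0.003],0],
])

```text
time_s: 6.55
eef_pos: [0.5054, 0.2498, 0.0283]
eef_rot: [-0.0, 1.0, 0.001, 0.0]
wrist_force: [-0.5, 0.6, -1.8]
opening: 0.312
grasp_force: 59.4
```

Request:
play_rows([
  [15,[0,0,0.004],0],
  [15,[0,0,0.007],0],
  [15,[0,0,0.007],0],
])

```text
time_s: 6.85
eef_pos: [0.5067, 0.2499, 0.0281]
eef_rot: [-0.0, 1.0, 0.001, 0.001]
wrist_force: [-5.4, -2.9, 17.8]
opening: 0.314
grasp_force: 61.3
```

Run:
```python
from h import *
print(get_obs()['wrist_force']);c=camera('side');W=cloud(c);o=get_obs()
m=(W[...,2]>.0)&(W[...,2]<.16)&(np.hypot(W[...,0]-.503,W[...,1]-.2495)<.03)
u=np.argwhere(m)
for d in masks_of(c,'rook')[:1]: print(d['conf'],d['rect'],np.round(np.nanpercentile(W[d['mask']],[1,5,50,98],axis=0),4))
plan([.503,.2495,.0245]);print(o['wrist_force'])
```

```text
[-5.42770035 -2.86539982 17.7972313 ]
0.68 [313.1, 160.0, 14.1, 17.2] [[0.4864 0.2287 0.0107]
 [0.4887 0.2298 0.0138]
 [0.4986 0.2364 0.0267]
 [0.5154 0.2547 0.0743]]
t 6.95 pos [0.5066 0.2498 0.0281] yaw 0.09 shift [-0.0091  0.0008  0.009 ] turn 0 q6 1.82
[-5.73189215 -3.12669781 17.10508137]
```

Contact made; relieve the pressure, then release slowly.

Request:
play_rows([
  [15,[0,0,-0.003],0],
  [15,[0,0,-0.005],0],
  [28,[0,0,-0.005],0],
  [40,[0,0,-0.005],0],
  [55,[0,0,-0.005],0],
  [70,[0,0,-0.005],0],
  [70,[0,0,-0.005],0],
  [70,[0,0,-0.005],0],
])

```text
time_s: 7.75
eef_pos: [0.505, 0.2496, 0.0269]
eef_rot: [0.0, 1.0, 0.001, -0.0]
wrist_force: [-0.6, -0.2, 0.1]
opening: 0.822
grasp_force: 0.0
```

Request:
play_rows([
  [75,[0,0,-0.04],0],
  [75,[0,0,-0.1],0],
  [75,[0,0,-0.2],0],
  [75,[0,0,-0.32],0],
  [75,[0,0,-0.44],0],
  [75,[0,0,-0.5],0],
  [75,[-0.15,0,-0.6],0],
  [75,[-0.2,0,-0.6],0],
  [75,[-0.2,0,-0.6],0],
])

```text
time_s: 8.65
eef_pos: [0.4229, 0.2504, 0.2697]
eef_rot: [-0.001, 1.0, 0.001, 0.001]
wrist_force: [0.6, -1.1, -0.2]
opening: 0.878
grasp_force: 0.0
```

```bash
python3 look.py w3 rook tile_mid fork stylus
python3 - <<'E'
from h import *
W=np.load('w3.npz')['W'];z=W[...,2];n=np.hypot(W[...,0]-.503,W[...,1]-.25)
p=W[(z>.06)&(z<.1)&(n<.04)];print('rook top',np.percentile(p[:,2],[5,50,99]),[np.round(v,4) for v in cv2.minEnclosingCircle(p[p[:,2]>.066][:,:2].astype(np.float32))])
p=W[(z>.009)&(z<.03)&(n<.12)];print('tile',cv2.minAreaRect((p[:,:2]*1000).astype(np.float32)))
plan([.46,-.27,.36],0)
E
```

```text
[0.4229 0.2504 0.2697] 8.65
rook 0.6 [321.  91.  27.  32.] [0.503 0.25  0.07 ] [0.489 0.236 0.012] [0.516 0.263 0.076]
rook 0.59 [546.  65. 188. 130.] [0.537 0.018 0.045] [ 0.472 -0.087  0.012] [0.589 0.093 0.059]
tile_mid 0.85 [358. 249. 112.  97.] [0.296 0.201 0.011] [0.227 0.137 0.009] [0.356 0.264 0.018]
tile_mid 0.72 [612. 212.  55. 106.] [ 0.33  -0.153  0.012] [ 0.281 -0.188  0.002] [ 0.402 -0.121  0.019]
stylus 0.49 [619.  58.  14.  24.] [ 0.537 -0.076  0.038] [ 0.53  -0.083  0.036] [ 0.544 -0.07   0.04 ]
rook top [0.06830109 0.07029301 0.07570054] [array([0.5032, 0.2494]), np.float64(0.0145)]
tile ((502.8830871582031, 249.99969482421875), (130.0142364501953, 129.84796142578125), 70.85304260253906)
t 8.9 pos [0.4255 0.2493 0.2664] yaw 0.03 shift [ 0.0852  1.2985 -0.2336] turn 0.0002 q6 1.86
```

The rook is placed within 1 mm of the tile centre. On to the stylus.

Request:
play_rows([
  [75,[0.04,0.65,-0.2],0],
  [75,[0.04,0.65,-0.2],0],
  [75,[0.04,0.65,-0.2],0],
  [75,[0.04,0.65,-0.2],0],
  [75,[0.04,0.65,-0.2],0],
  [75,[0.04,0.65,-0.2],0],
])

```text
time_s: 9.5
eef_pos: [0.4422, -0.0145, 0.3478]
eef_rot: [0.001, 1.0, -0.001, 0.0]
wrist_force: [-0.6, 0.0, 0.1]
opening: 0.879
grasp_force: 0.0
```

Request:
play_rows([
  [75,[0.04,0.65,-0.03],0],
  [75,[0.04,0.65,-0.03],0],
  [75,[0.04,0.65,-0.03],0],
  [75,[0.04,0.65,-0.03],0],
  [75,[0.04,0.65,-0.03],0],
  [75,[0.04,0.65,-0.03],0],
  [75,[0.04,0.65,-0.03],0],
])

```text
time_s: 10.2
eef_pos: [0.4573, -0.2726, 0.3574]
eef_rot: [-0.001, 1.0, -0.001, -0.001]
wrist_force: [-0.0, 0.9, -0.9]
opening: 0.88
grasp_force: 0.0
```

Request:
play_rows([
  [75,[0,0,0],0],
  [75,[0,0,0],0],
])

```text
time_s: 10.4
eef_pos: [0.4579, -0.269, 0.359]
eef_rot: [-0.0, 1.0, 0.001, -0.0]
wrist_force: [-0.3, 0.6, -0.6]
opening: 0.878
grasp_force: 0.0
```

```bash
python3 look.py w4 stylus fork
cat > st.py <<'E'
from h import *
import sys
d=np.load(sys.argv[1]+'.npz');W=d['W'];im=d['im'].astype(int);r,g,b=im[...,0],im[...,1],im[...,2];z=W[...,2]
n=np.hypot(W[...,0]-.53,W[...,1]+.295)<.07
m=n&(z>.114)&(z<.13)&(b>r+15);p=W[m];print('handle top',len(p),p.mean(0),cv2.minAreaRect((p[:,:2]*1000).astype(np.float32)))
p=W[n&(z>.075)&(z<.13)&(b>r+15)];print('handle all',cv2.minAreaRect((p[:,:2]*1000).astype(np.float32)))
p=W[n&(z>.069)&(z<.0745)];print('collar',len(p),[np.round(v,4) for v in cv2.minEnclosingCircle(p[:,:2].astype(np.float32))])
p=W[n&(z>.0615)&(z<.0685)];print('prong tops',len(p),np.median(p[:,2]),cv2.minAreaRect((p[:,:2]*1000).astype(np.float32)))
p=W[n&(z>.003)&(z<.012)];print('base',cv2.minAreaRect((p[:,:2]*1000).astype(np.float32)))
E
python3 st.py w4; python3 -c "
from h import *
plan([.52,-.295,.2])"
```

```text
[ 0.4579 -0.269   0.359 ] 10.4
stylus 0.93 [342. 100.  28.  18.] [ 0.525 -0.294  0.083] [ 0.511 -0.31   0.069] [ 0.537 -0.283  0.123]
fork 0.84 [336.  95.  68.  73.] [ 0.536 -0.289  0.006] [ 0.484 -0.336  0.003] [ 0.576 -0.251  0.067]
handle top 202 [ 0.52444899 -0.29637898  0.12108125] ((524.340087890625, -296.48321533203125), (16.003494262695312, 15.857216835021973), 21.316085815429688)
handle all ((524.3310546875, -296.45159912109375), (16.009639739990234, 15.922745704650879), 21.316085815429688)
collar 210 [array([ 0.5243, -0.2966]), np.float64(0.0151)]
prong tops 805 0.06524639744875327 ((533.202392578125, -292.1871032714844), (60.14829635620117, 37.964508056640625), 26.72694969177246)
base ((528.9405517578125, -294.2851257324219), (89.44640350341797, 69.71640014648438), 26.63098907470703)
t 10.55 pos [ 0.458  -0.2691  0.3595] yaw 0.17 shift [0.1547 0.065  0.3988] turn 0 q6 0.81
```

View pics/w4.png

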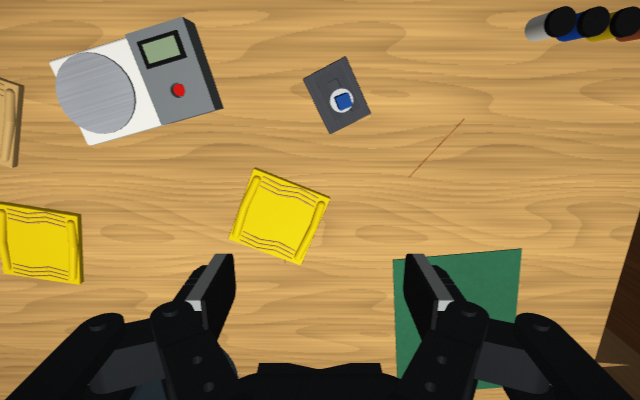

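The picture shows the stylus hanging in the fork with its handle at (343,101). I'll move over it, then descend.

Request:
play_rows([
  [60,[0.1655,0.069,0.1],-0.117],
  [60,[0.1655,0.069,0.2],-0.117],
  [60,[0.1655,0.069,0.3],-0.117],
  [60,[0.1655,0.069,0.4],-0.117],
  [60,[0.1655,0.069,0.42],-0.117],
  [60,[0.1655,0.069,0.42],-0.117],
])

```text
time_s: 11.15
eef_pos: [0.5234, -0.2968, 0.1904]
eef_rot: [-0.001, 0.983, 0.184, -0.001]
wrist_force: [-0.5, 0.1, 0.2]
opening: 0.702
grasp_force: 0.0
```

```bash
python3 look.py w5 stylus; python3 st.py w5; python3 -c "
from h import *
plan([.5243,-.2966,.082],21.3)"
```

```text
[ 0.5234 -0.2968  0.1904] 11.15
stylus 0.79 [323. 188.  36.  41.] [ 0.53  -0.295  0.1  ] [ 0.515 -0.31   0.069] [ 0.538 -0.283  0.122]
handle top 483 [ 0.52563073 -0.29584411  0.1208086 ] ((524.9002075195312, -296.2354431152344), (15.67841911315918, 15.487776756286621), 21.01738929748535)
handle all ((524.8992309570312, -296.07025146484375), (15.8460111618042, 15.80577564239502), 21.359445571899414)
collar 426 [array([ 0.5246, -0.2964]), np.float64(0.0151)]
prong tops 1628 0.06527569294128788 ((533.3440551757812, -291.9945068359375), (60.48358917236328, 37.947723388671875), 26.730575561523438)
base ((529.0463256835938, -294.2694396972656), (89.90354919433594, 69.91123962402344), 26.734025955200195)
t 11.25 pos [ 0.5252 -0.2987  0.1942] yaw 21.14 shift [-0.0008 -0.0067  0.2804] turn -0.0009 q6 0.49
```

Request:
play_rows([
  [60,[0,-0.003,0.06],0],
  [60,[0,-0.003,0.12],0],
  [60,[0,-0.003,0.18],0],
  [60,[0,-0.003,0.23],0],
  [60,[0,-0.003,0.26],0],
  [60,[0,-0.003,0.278],0],
  [60,[0,-0.003,0.278],0],
])

```text
time_s: 11.95
eef_pos: [0.5239, -0.2972, 0.0807]
eef_rot: [0.0, 0.983, 0.183, 0.0]
wrist_force: [-0.1, 0.2, 1.1]
opening: 0.704
grasp_force: 0.0
```

Request:
play_rows([
  [40,[0,0,0],0],
  [25,[0,0,0],0],
  [8,[0,0,0],0],
  [8,[0,0,0],0],
  [8,[0,0,0],0],
])

```text
time_s: 12.45
eef_pos: [0.5242, -0.2974, 0.0811]
eef_rot: [0.001, 0.983, 0.183, 0.001]
wrist_force: [-0.6, 0.2, 5.8]
opening: 0.171
grasp_force: 60.5
```

```bash
python3 -c "
from h import *
o=get_obs();print(o['wrist_force']);plan([.5246,-.2964,.22])"
```

```text
[-0.57174373  0.21427515  5.77827708]
t 12.45 pos [ 0.5242 -0.2974  0.0811] yaw 21.12 shift [ 0.0022 -0.0013 -0.3473] turn 0 q6 0.49
```

Request:
play_rows([
  [8,[0,0,-0.02],0],
  [8,[0,0,-0.07],0],
  [8,[0,0,-0.14],0],
  [8,[0,0,-0.22],0],
  [8,[0,0,-0.3],0],
  [8,[0,0,-0.35],0],
  [8,[0,0,-0.35],0],
  [8,[0,0,-0.35],0],
])

```text
time_s: 13.25
eef_pos: [0.5232, -0.2966, 0.2194]
eef_rot: [-0.0, 0.983, 0.183, -0.0]
wrist_force: [-0.4, -0.2, -0.8]
opening: 0.164
grasp_force: 59.8
```

Run:
```python
from h import *
o=get_obs();c=camera('side');W=cloud(c)
for d in masks_of(c,'stylus')[:1]:
    print(d['conf'],d['rect'],np.round(np.nanpercentile(W[d['mask']],[1,5,50,98],axis=0),4));m=d['mask']
x=np.hypot(W[...,0]-.5246,W[...,1]+.2964)
m=(x<.02)&(W[...,2]>.07)&(W[...,2]<.16)
for a in np.arange(.08,.17,.01):
    s=W[(x<.03)&(abs(W[...,2]-a)<.005)]
    if len(s): print(round(a,3),len(s),np.round(s.mean(0),4))
print(np.nanmin(W[m][:,2]) if m.any() else None)
save(c,'s3.png',(290,250,410,400,4))
print(o['wrist_force'],o['grasp_force']);plan([.5368,-.0754,.22])
```

```text
0.93 [355.1, 319.0, 18.5, 39.2] [[ 0.5101 -0.3131  0.1579]
 [ 0.5118 -0.3119  0.1738]
 [ 0.5185 -0.3035  0.2121]
 [ 0.5358 -0.2919  0.2611]]
0.15 5 [ 0.5228 -0.3004  0.1521]
0.16 15 [ 0.5225 -0.3009  0.1603]
0.07030807498330027
[-0.39310375 -0.23277691 -0.79787523] 59.79846954345703
t 13.35 pos [ 0.5225 -0.296   0.2178] yaw 21.12 shift [ 0.232  -0.5016 -0.0044] turn 0 q6 0.49
```

View pics/s3.png

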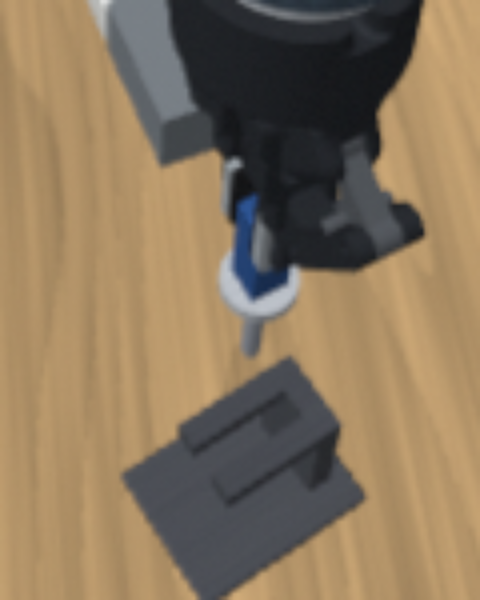

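Stylus is held straight, tip at crop (250,350). Now over the button.

Request:
play_rows([
  [8,[0.03,-0.06,0],0],
  [8,[0.07,-0.16,0],0],
  [8,[0.12,-0.26,0],0],
  [8,[0.165,-0.36,0],0],
  [8,[0.205,-0.44,0],0],
  [8,[0.225,-0.485,0.03],0],
  [8,[0.231,-0.501,0.08],0],
  [8,[0.231,-0.501,0.14],0],
  [8,[0.231,-0.501,0.19],0],
  [8,[0.231,-0.501,0.2],0],
])

```text
time_s: 14.35
eef_pos: [0.5344, -0.0753, 0.1356]
eef_rot: [-0.002, 0.983, 0.183, -0.003]
wrist_force: [0.2, -0.6, -0.7]
opening: 0.167
grasp_force: 59.8
```

Run:
```python
from h import *
o=get_obs();c=camera('wrist');W=cloud(c,o);save(c,'w6.png',(200,60,460,255,3))
im=c['image'].astype(int);r,g,b=im[...,0],im[...,1],im[...,2]
m=(r>g*1.7)&(r>b*1.7)&(r>60)&(np.hypot(W[...,0]-.537,W[...,1]+.075)<.03)
print('red',m.sum(),np.nanmean(W[m],0) if m.any() else '')
p=W[(W[...,2]>.049)&(W[...,2]<.0565+.01)&(np.hypot(W[...,0]-.532,W[...,1]-.027)<.06)];print('panz',np.median(p[:,2]) if len(p) else 0)
c=camera('side');V=cloud(c);x=np.hypot(V[...,0]-.5368,V[...,1]+.0754)<.02
for a in(.055,.065,.075,.085,.095,.105):
    s=V[x&(abs(V[...,2]-a)<.005)]
    if len(s):print(a,len(s),np.round(s.mean(0),4))
print(o['wrist_force']);plan([.5368,-.0754,.11])
```

```text
red 318 [ 0.53706377 -0.07467019  0.03805018]
panz 0.05726058141584445
0.065 2 [ 0.5346 -0.0802  0.0693]
0.075 9 [ 0.5346 -0.0804  0.0755]
0.085 11 [ 0.5348 -0.0802  0.0846]
0.095 11 [ 0.5344 -0.0804  0.0951]
0.105 8 [ 0.5344 -0.0804  0.1032]
[ 0.23390545 -0.60937442 -0.66950419]
t 14.45 pos [ 0.5362 -0.0761  0.1382] yaw 21.11 shift [ 0.0023 -0.001   0.0706] turn 0 q6 0.84
```

View pics/w6.png

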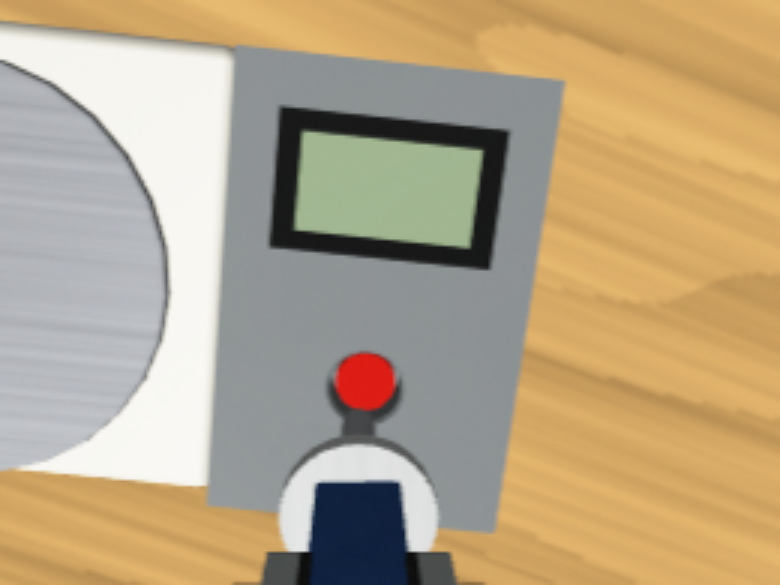

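The tip is just in front of the red cap (365,380), the hole is free, and the pan is up. I'll go down into the hole in small steps.

Request:
play_rows([
  [8,[0.004,0,0],0],
  [8,[0.004,0,0.02],0],
  [8,[0.004,0,0.04],0],
  [8,[0.004,0,0.055],0],
  [8,[0.004,0,0.06],0],
  [8,[0.004,0,0.06],0],
])

```text
time_s: 15.05
eef_pos: [0.5386, -0.0759, 0.1154]
eef_rot: [-0.0, 0.983, 0.183, -0.0]
wrist_force: [0.4, -0.2, -0.2]
opening: 0.163
grasp_force: 59.8
```

Request:
play_rows([
  [8,[0,0,0.005],0],
  [8,[0,0,0.01],0],
  [8,[0,0,0.01],0],
])

```text
time_s: 15.35
eef_pos: [0.5388, -0.076, 0.1117]
eef_rot: [-0.0, 0.983, 0.183, -0.0]
wrist_force: [0.3, 0.0, -1.1]
opening: 0.168
grasp_force: 59.8
```

Request:
play_rows([
  [8,[-0.003,0,0.003],0],
  [8,[-0.003,0,0.006],0],
  [8,[-0.003,0,0.006],0],
])

```text
time_s: 15.65
eef_pos: [0.5379, -0.0765, 0.1096]
eef_rot: [0.0, 0.983, 0.183, 0.0]
wrist_force: [-0.5, 0.3, 1.2]
opening: 0.165
grasp_force: 59.9
```

Request:
play_rows([
  [8,[0,0,0.003],0],
  [8,[0,0,0.003],0],
])

```text
time_s: 15.85
eef_pos: [0.5379, -0.0765, 0.1085]
eef_rot: [0.0, 0.983, 0.183, 0.0]
wrist_force: [0.0, -0.2, 1.6]
opening: 0.168
grasp_force: 60.1
```

Request:
play_rows([
  [8,[0,0,0.003],0],
  [8,[0,0,0.003],0],
])

```text
time_s: 16.05
eef_pos: [0.538, -0.0765, 0.1073]
eef_rot: [0.0, 0.983, 0.183, 0.0]
wrist_force: [0.3, 0.3, 3.3]
opening: 0.17
grasp_force: 60.2
```

Request:
play_rows([
  [8,[0,0,0.003],0],
  [8,[0,0,0.003],0],
])

```text
time_s: 16.25
eef_pos: [0.538, -0.0765, 0.1061]
eef_rot: [0.0, 0.983, 0.183, 0.0]
wrist_force: [-0.5, 0.7, 3.5]
opening: 0.168
grasp_force: 60.4
```

Request:
play_rows([
  [8,[0,0,0.0025],0],
  [8,[0,0,0.0025],0],
])

```text
time_s: 16.45
eef_pos: [0.5385, -0.0766, 0.1059]
eef_rot: [0.0, 0.983, 0.183, 0.001]
wrist_force: [-0.5, 1.3, 8.3]
opening: 0.167
grasp_force: 60.9
```

The force has jumped to about 9 N, so the button is on its stop. I'll hold half a second and retract.

Request:
play_rows([
  [8,[0,0,0],0],
  [8,[0,0,0],0],
  [8,[0,0,0],0],
  [8,[0,0,0],0],
  [8,[0,0,0],0],
])

```text
time_s: 16.95
eef_pos: [0.5384, -0.0766, 0.1059]
eef_rot: [0.0, 0.983, 0.183, 0.001]
wrist_force: [-0.7, 0.2, 9.3]
opening: 0.164
grasp_force: 60.9
```

Request:
play_rows([
  [8,[0,0,-0.01],0],
  [8,[0,0,-0.03],0],
  [8,[0,0,-0.07],0],
  [8,[0,0,-0.13],0],
  [8,[0,0,-0.2],0],
  [8,[0,0,-0.26],0],
  [8,[0,0,-0.285],0],
  [8,[0,0,-0.285],0],
])

```text
time_s: 17.75
eef_pos: [0.5386, -0.0767, 0.2202]
eef_rot: [0.001, 0.983, 0.183, 0.001]
wrist_force: [0.6, 0.8, -0.9]
opening: 0.169
grasp_force: 59.8
```

Run:
```python
from h import *
plan([.5237,-.2965,.22],21.12)
c=camera('side');V=cloud(c);o=get_obs();x=np.hypot(V[...,0]-.538,V[...,1]+.0754)<.02
for a in np.arange(.14,.21,.01):
    s=V[x&(abs(V[...,2]-a)<.005)]
    if len(s):print(round(a,3),len(s),np.round(s.mean(0)-o['eef_pos'],4))
plan([.5237,-.2965,.22],21.12)
```

```text
t 17.75 pos [ 0.5386 -0.0767  0.2202] yaw 21.13 shift [-0.2327  0.4993  0.001 ] turn 0.0 q6 0.84
0.15 4 [ 0.0007 -0.0047 -0.0654]
0.16 15 [ 0.0008 -0.0047 -0.0578]
0.17 14 [ 0.0003 -0.0041 -0.0485]
0.18 17 [ 0.0008 -0.0046 -0.0389]
0.19 10 [ 0.0011 -0.0051 -0.0294]
t 17.8 pos [ 0.5377 -0.0764  0.2187] yaw 21.12 shift [-0.231   0.5007 -0.0033] turn 0.0 q6 0.84
```

Request:
play_rows([
  [8,[-0.03,0.06,0],0],
  [8,[-0.07,0.16,0],0],
  [8,[-0.12,0.26,0],0],
  [8,[-0.165,0.36,0],0],
  [8,[-0.205,0.44,0],0],
  [8,[-0.225,0.485,0],0],
  [8,[-0.232,0.5,0],0],
  [8,[-0.232,0.5,0],0],
  [8,[-0.232,0.5,0],0],
])

```text
time_s: 18.7
eef_pos: [0.5234, -0.2948, 0.2184]
eef_rot: [-0.001, 0.983, 0.184, -0.0]
wrist_force: [-0.2, 0.3, -0.5]
opening: 0.168
grasp_force: 59.8
```

Run:
```python
from h import *
plan([.5242,-.297,.15],21.12)
c=camera('side');V=cloud(c);o=get_obs();x=np.hypot(V[...,0]-.5242,V[...,1]+.297)<.02
for a in np.arange(.14,.21,.01):
    s=V[x&(abs(V[...,2]-a)<.005)]
    if len(s):print(round(a,3),len(s),np.round(s.mean(0),4))
n=np.hypot(V[...,0]-.53,V[...,1]+.295)<.07
p=V[n&(V[...,2]>.058)&(V[...,2]<.075)];print('prongs',cv2.minAreaRect((p[:,:2]*1000).astype(np.float32)),np.median(p[:,2]))
plan([.5242,-.297,.15],21.12)
```

```text
t 18.7 pos [ 0.5234 -0.2948  0.2184] yaw 21.19 shift [-0.0002  0.0061  0.1709] turn 0.0004 q6 0.49
0.15 5 [ 0.5225 -0.2995  0.153 ]
0.16 14 [ 0.5231 -0.2991  0.1597]
0.17 16 [ 0.5222 -0.2984  0.1693]
0.18 8 [ 0.5238 -0.2994  0.1769]
0.2 7 [ 0.5215 -0.3064  0.204 ]
prongs ((533.0691528320312, -294.4752197265625), (61.28929138183594, 39.292240142822266), 27.427921295166016) 0.06638634581996905
t 18.75 pos [ 0.5236 -0.2946  0.2186] yaw 21.22 shift [-0.0007  0.0063  0.1716] turn 0.0005 q6 0.49
```

Request:
play_rows([
  [8,[0,0.005,0.06],0],
  [8,[0,0.005,0.12],0],
  [8,[0,0.005,0.165],0],
  [8,[0,0.005,0.18],0],
  [8,[0,0.005,0.18],0],
  [8,[0,0.005,0.18],0],
])

```text
time_s: 19.35
eef_pos: [0.5248, -0.2981, 0.1481]
eef_rot: [0.001, 0.983, 0.184, 0.001]
wrist_force: [-0.6, 0.3, 0.0]
opening: 0.167
grasp_force: 59.8
```

Request:
play_rows([
  [8,[0,0,0.02],0],
  [8,[0,0,0.05],0],
  [8,[0,0,0.08],0],
  [8,[0,0,0.08],0],
])

```text
time_s: 19.75
eef_pos: [0.5225, -0.2971, 0.1121]
eef_rot: [-0.002, 0.983, 0.183, -0.001]
wrist_force: [0.8, -0.1, -1.2]
opening: 0.173
grasp_force: 59.8
```

Request:
play_rows([
  [8,[0,0,0.02],0],
  [8,[0,0,0.045],0],
  [8,[0,0,0.06],0],
  [8,[0,0,0.068],0],
  [8,[0,0,0.068],0],
  [8,[0,0,0.068],0],
])

```text
time_s: 20.35
eef_pos: [0.5242, -0.2984, 0.0879]
eef_rot: [0.0, 0.983, 0.183, 0.0]
wrist_force: [0.3, -0.6, -0.5]
opening: 0.167
grasp_force: 59.8
```

```bash
python3 -c "
from h import *
o=get_obs();print(o['wrist_force']);plan([.5242,-.2974,.0811])"
```

```text
[ 0.33236516 -0.56262781 -0.52902576]
t 20.35 pos [ 0.5242 -0.2984  0.0879] yaw 21.12 shift [ 0.001  -0.0023  0.017 ] turn 0 q6 0.49
```

Request:
play_rows([
  [8,[0,-0.002,0.006],0],
  [8,[0,-0.002,0.012],0],
  [8,[0,-0.002,0.012],0],
])

```text
time_s: 20.65
eef_pos: [0.5236, -0.2973, 0.0826]
eef_rot: [-0.0, 0.983, 0.183, -0.0]
wrist_force: [-0.9, 0.2, -1.0]
opening: 0.166
grasp_force: 59.8
```

Request:
play_rows([
  [8,[0,0,0.003],0],
  [8,[0,0,0.005],0],
  [8,[0,0,0.005],0],
])

```text
time_s: 20.95
eef_pos: [0.5238, -0.2976, 0.0811]
eef_rot: [0.0, 0.983, 0.183, 0.0]
wrist_force: [0.3, -0.1, 0.6]
opening: 0.169
grasp_force: 59.9
```

The collar is seated. Release and rise.

Request:
play_rows([
  [8,[0,0,0.001],0],
  [18,[0,0,0.001],0],
  [25,[0,0,0],0],
  [40,[0,0,0],0],
  [60,[0,0,0],0],
  [60,[0,0,0],0],
  [60,[0,0,0],0],
])

```text
time_s: 21.65
eef_pos: [0.5237, -0.2975, 0.0809]
eef_rot: [-0.0, 0.983, 0.183, -0.0]
wrist_force: [0.1, 0.2, 0.5]
opening: 0.705
grasp_force: 0.0
```

Request:
play_rows([
  [65,[0,0,-0.04],0],
  [65,[0,0,-0.12],0],
  [65,[0,0,-0.24],0],
  [65,[0,0,-0.36],0],
  [65,[0,0,-0.46],0],
  [65,[-0.1,0,-0.6],0],
  [65,[-0.18,0,-0.7],0],
  [65,[-0.18,0,-0.7],0],
  [65,[-0.18,0,-0.7],0],
  [65,[-0.18,0,-0.7],0],
])

```text
time_s: 22.65
eef_pos: [0.4566, -0.323, 0.3599]
eef_rot: [-0.001, 0.983, 0.183, 0.0]
wrist_force: [0.6, 0.8, 0.3]
opening: 0.761
grasp_force: 0.0
```

```bash
python3 look.py w7 stylus; python3 st.py w7; python3 an.py w7 | grep -E "red|pan"
python3 - <<'E'
from h import *
c=camera('top');V=cloud(c)
for l in('rook','canister','file'):
    for d in masks_of(c,l)[:1]: print(l,np.round(d['rect']),np.round(np.nanmedian(V[d['mask']],0),3))
E
```

```text
[ 0.4566 -0.323   0.3599] 22.65
stylus 0.76 [321.  96.  28.  20.] [ 0.524 -0.297  0.072] [ 0.511 -0.31   0.066] [ 0.537 -0.283  0.123]
handle top 194 [ 0.52430463 -0.29690308  0.12124245] ((524.2918090820312, -296.94281005859375), (15.476714134216309, 13.890132904052734), 21.0872859954834)
handle all ((524.2918090820312, -296.94281005859375), (15.476714134216309, 13.890132904052734), 21.0872859954834)
collar 234 [array([ 0.5245, -0.297 ]), np.float64(0.015)]
prong tops 814 0.06527077594889077 ((533.46484375, -292.1213073730469), (59.84062576293945, 37.96683883666992), 26.665822982788086)
base ((529.0380859375, -294.4627990722656), (89.9891357421875, 69.86508178710938), 26.63862419128418)
red 143 [ 0.53708612 -0.07388481  0.03802384] [array([ 0.5374, -0.0736]), np.float64(0.009)]
pan [0.50467917 0.01797089 0.05727916] [array([0.5187, 0.0257]), np.float64(0.0491)]
rook [266. 209.  10.  10.] [0.502 0.244 0.072]
canister [276. 141.  21.  21.] [0.716 0.209 0.079]
file [346. 139.  65.  10.] [0.727 0.001 0.01 ]
```

Everything is where it should be: stylus hung upright in the fork, button out, pan up, and rook on the tile. I'll hand in.

```bash
python3 -c "
from bench import *
print(hand_in())"
```

```text
the job is handed in; nothing more can be done
None
```

I handed the job in at about 23 s of the 72 s; no verdict came back. On the last measurements the rook was on the tile, the button had been held on its stop for over half a second (about 9 N), and the stylus hung in its fork. The canister and file hadn't moved, and I didn't re-measure the crate.

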